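# Set the platter brake of a label unwinder

### The job

On the label unwinder, turn the brake thumbscrew (the one on the block whose rubber shoe rests on the rim of the platter under the label roll) clockwise until it bottoms, then back it off an eighth of a turn (45 degrees) and let go. Leave the identical thumbscrew on the guide-roller block as it is.

Things in the scene. Friction and masses are not known exactly. Their poses are not given: they have to be found in the camera images.
- brake_grip (a point): Brake thumbscrew, to be turned: steel upright paddle 40 mm long, 10 thick, 24 high on an 8 mm stem, over the block that has a rubber shoe reaching to the platter's rim. Point: paddle's middle, on the screw's upright axis, 86 mm above the table (paddle spans 74 to 98). x along the paddle's length, y across its thickness, z up; half a turn looks the same. Block top 62 mm, washer to 65 mm.
- brake_screw (a joint): How far the brake thumbscrew is unscrewed, rad: 0 = bottomed on a hard stop; grows turning anticlockwise seen from above (clockwise tightens). Starts 0.6 to 1.1 rad from the bottom, has a light steady drag of about 0.06 N m, stays where it is left, does not rise or sink noticeably; range up to 2.6.
- guide_tip (a point): The other thumbscrew, same shape and size, to be left alone. Point: one end of its paddle, 18 mm from its axis, 86 mm above the table. Its block, at the opposite end of the base plate, has no shoe but a side arm with a black upright roller 20 mm thick, top at 58 mm.
- unwinder: The label unwinder: grey base plate 200 (x) x 360 (y) x 10 mm, fixed to the table. Origin: middle of its underside, z up. In its middle a steel platter, 150 mm across, with a white label roll 120 mm across, top at 70 mm (hub 76). Two 36 mm square dark steel blocks with a thumbscrew each: brake at y = -120 mm, guide at y = +120 mm.

How it is judged:
By the outcome, as a careful person would: the job done as asked, in the order asked, and still so for the second after the job is handed in, with the robot touching nothing.
It also fails if it takes over 38 s, if anything falls off the work surface, if the arm or the gripper's body presses on something with over 40 N, if the wrist force passes 120 N, or if a joint passes its speed limit or range.

### The arm

A 7-joint arm with a two-finger parallel gripper is mounted at the origin on the work surface. World frame = base frame: x ahead of the robot, y to its left, z up, the work surface at z = 0. Lengths are in m, angles in rad, forces in N, time in s.
With the tool pointing down it reaches from about 0.425 to 0.875 m from the base axis. Payload 4.7 kg.
Tool frame: the origin (TCP) lies at the very end of the fingers, on their centre line; the grasp point (between the pads) lies behind it (ctrl.tcp_to_grasp is the y of the grasp point in the tool frame, in m); y points along the fingers, x is the direction in which the jaws open and shut, and the axes are right-handed (so a half turn about y gives the same grasp; the last joint's range is limited). The gripper opens to 87 mm and grips with 3 to 60 N. Pads are 19 mm wide; open, the fingers measure 117 mm over their backs; the gripper's body (75 mm by 190 mm) begins 51 mm behind the grasp point.
Start: joints at [1.336, 0.321, -0.07, 1.45, 0.023, 1.371, -0.057], TCP at [0.16, -0.63, 0.223] pointing down, gripper open.
Joint ranges: [-2.86, 2.86], [-0.3, 2.09], [-1.38, 1.24], [0.06, 2.45], [-1.56, 4.7], [0.09, 2.05], [-2.69, 2.69]. Speed limits (rad/s): [2.57, 2.57, 3.14, 3.14, 3.14, 3.14, 3.14].

### API

Orientations are given as a rotation vector (axis times angle).
In Python, from bench import ctrl, get_image, workorder gives the robot as it stands.
- The arm moves only by the tool drive_tool, never from a script. Its argument "increments" is text: rows parted by semicolons, each of 5 numbers parted by spaces: the shift along the tool's x, y, z in mm, then the turn about the tool's y in degrees, then the closure in counts, from 0 (fully open) to 255 (shut). In form: tx ty tz yaw fingers; .... A call has 1 to 20 rows; each row shifts and turns the commanded pose from where the row before left it, along the tool's axes as they then stand; what a row does not reach is not made up. A row lasts 1/8 s, in which the tool goes at most 62.5 mm and 10.7 degrees, less where a joint would pass 70% of its speed; a pose out of reach is approached as far as the arm can. A call is refused whole if a number of a shift passes 62.5 or a number of a turn 10.7, either way. A call with a gripper value outside its range is refused whole. The fingers move at their own pace and stop on an object; "squeeze" is the grip in N (left out, the last holds). Time passes only in rows, so rows that do not move let the fingers close. It gives the time, the measured TCP pose, the force and the opening at its end, in the units of the state.
- ctrl.get_state(): the state, without advancing time (a new reading comes with each control period).
- get_image(name): name is "side" or "top"; returns a dict with "img" (480x640x3 uint8, red, green, blue), "mtx" (3x3 intrinsics, pixels), "camera_from_world" (4x4, takes a point from world to camera coordinates). Camera axes: x right, y up, looking along -z (the intrinsics and any distortion apply to the point x, -y, -z); pixel columns grow to the right and rows downward; lengths in m; the calibration is good to about 2 mm. A picture is of the moment at which its call begins. There is no depth.
- workorder.close_job(): hands the job in, once; it reports no verdict.
The state is a dict: "time": time; "joint_positions": joint angles; "qd": joint speeds; "joint_torque": joint torques, N m; "position": TCP position; "tool_rot": TCP orientation; "ft_force": force on the tool from outside, world axes, zero at the start; "torque": the same for the moment, N m; "grip_width": opening from 0.0 (shut) to 1.0 (fully open).
Only numpy, scipy, OpenCV 4.12 (cv2) and the standard library are available. Lean on these libraries where they do the work, as an engineer would, in place of code of your own. Each camera call takes 0.05 s, during which the arm holds its last target.

## Working session

There is one attempt and no reset: what is moved stays moved. The work goes in short steps, Python scripts to look and compute and a tool call to move; the robot and the scene stay as the last step left them, time stands still between calls to the robot, and variables do not carry over. Pictures are saved under pics/ and viewed, and the job is handed in when it is done.

Besides the shell and the picture viewer there is one more tool, called after "Emit:" as name(argument=value, ...), one argument or row to a line, values as JSON. drive_tool: Moves the arm, as the interface text tells. Its arguments: {"type":"object","properties":{"increments":{"type":"string"},"squeeze":{"type":"number"}},"required":["increments"]}

```bash
mkdir -p pics; ls; python3 - <<'E'
from bench import ctrl,get_image
import cv2,numpy as np
print(ctrl.get_state(), ctrl.tcp_to_grasp)
for n in ("side","top"):
    d=get_image(n); cv2.imwrite(f"pics/{n}0.png",d["img"][:,:,::-1]); print(n,d["mtx"],d["camera_from_world"],[k for k in d])
    np.savez(f"{n}0.npz",**{k:d[k] for k in("img","mtx","camera_from_world")})
E
```

```text
pics
{'time': 0.0, 'joint_positions': array([ 1.33606674,  0.32183573, -0.07004533,  1.45169608,  0.02257612,
        1.3708019 , -0.05687712]), 'qd': array([-4.29953155e-04, -1.18456966e-03,  8.00348349e-04,  5.05485410e-05,
       -8.18633480e-04, -4.88009457e-05,  1.31216175e-03]), 'joint_torque': array([ 2.57635120e-04, -4.91281378e+01, -4.03906172e-01, -3.12524414e+01,
       -6.40070345e-02,  4.38169297e-02,  1.76321860e-04]), 'position': array([ 0.15987124, -0.62944783,  0.22144235]), 'tool_rot': array([-1.31552662,  1.02511168, -1.02244976]), 'ft_force': array([ 0.34842906, -0.38357138, -0.87203877]), 'torque': array([-0.06105285,  0.05000074, -0.08594782]), 'grip_width': 1.0024734825118096} -0.0187
side [[506.90585913   0.         322.19557671]
 [  0.         506.90585913 238.53336902]
 [  0.           0.           1.        ]] [[-0.78052231 -0.62511208  0.00445056  0.4397582 ]
 [ 0.37008281 -0.45632856  0.80919896 -0.28930548]
 [-0.50380913  0.63324492  0.58751785 -0.46659356]
 [ 0.          0.          0.          1.        ]] ['img', 'mtx', 'camera_from_world']
top [[611.36294191   0.         319.65404757]
 [  0.         611.36294191 234.93208769]
 [  0.           0.           1.        ]] [[-0.01234861 -0.99991854  0.00322849  0.02712348]
 [ 0.99733035 -0.01208413  0.07201493 -0.58866511]
 [-0.07197005  0.00410916  0.99739833 -0.92483459]
 [ 0.          0.          0.          1.        ]] ['img', 'mtx', 'camera_from_world']
```

View pics/side0.png

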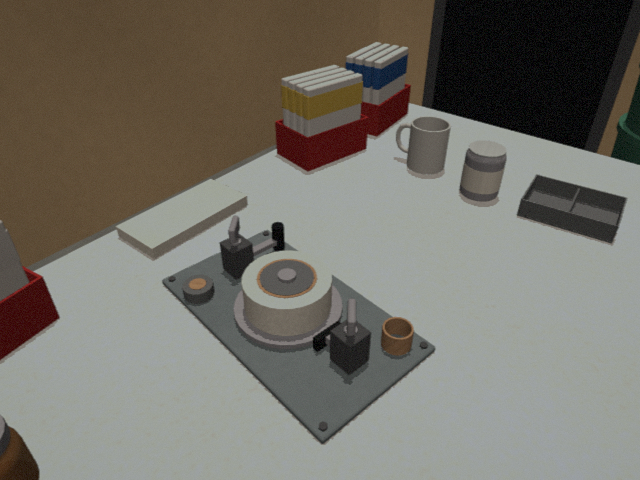

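View pics/top0.png

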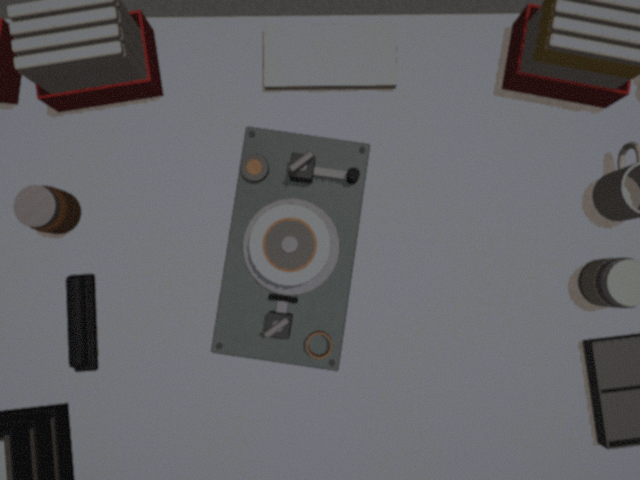

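Top view: the base plate is centred near (290,248). The brake block, with its black shoe at (283,298), is at about (277,325). The guide block with the roller is at about (301,167). I'll zoom in on the paddles next.

```bash
cat > h.py <<'E'
import numpy as np,cv2
def load(n):
    d=np.load(n); return d["img"],d["mtx"],d["camera_from_world"]
def ray(uv,K,T):
    p=np.array([(uv[0]-K[0,2])/K[0,0],(uv[1]-K[1,2])/K[1,1],1.]); c=np.array([p[0],-p[1],-1])
    R=T[:3,:3]; return -R.T@T[:3,3], R.T@c
def onz(uv,z,K,T):
    o,d=ray(uv,K,T); return o+d*(z-o[2])/d[2]
def proj(P,K,T):
    c=T[:3,:3]@np.asarray(P)+T[:3,3]; return np.array([K[0,0]*c[0]/-c[2]+K[0,2],K[1,1]*-c[1]/-c[2]+K[1,2]])
E
python3 - <<'E'
from h import *
a,K,T=load("top0.npz"); b,K2,T2=load("side0.npz")
c=cv2.resize(a[285:345,245:325],None,fx=8,fy=8,interpolation=cv2.INTER_CUBIC)
c=cv2.convertScaleAbs(c,alpha=1.6)
cv2.imwrite("pics/topz.png",c[:,:,::-1])
c=cv2.resize(b[285:380,300:400],None,fx=6,fy=6,interpolation=cv2.INTER_CUBIC)
cv2.imwrite("pics/sidez.png",cv2.convertScaleAbs(c,alpha=1.6)[:,:,::-1])
for uv in [(250,128),(369,144),(338,370),(212,352)]: print(onz(uv,.01,K,T))
print(onz((276,327),.086,K,T))
E
```

```text
[0.76102957 0.12818104 0.01      ]
[ 0.73313475 -0.06002369  0.01      ]
[ 0.38071284 -0.00582232  0.01      ]
[0.41062172 0.18826465 0.01      ]
[0.45347732 0.08402644 0.086     ]
```

View pics/topz.png

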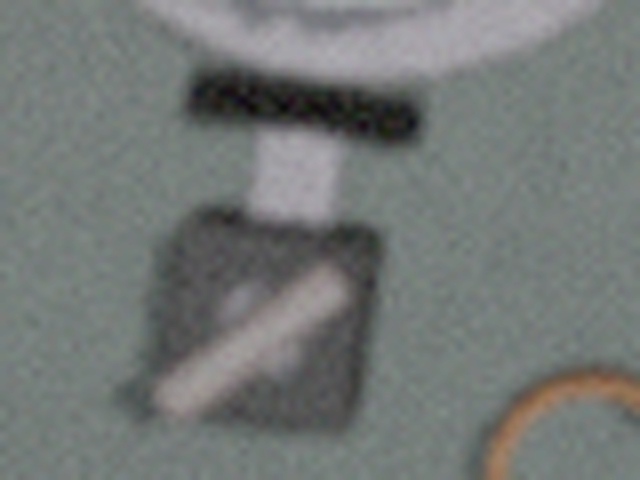

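View pics/sidez.png

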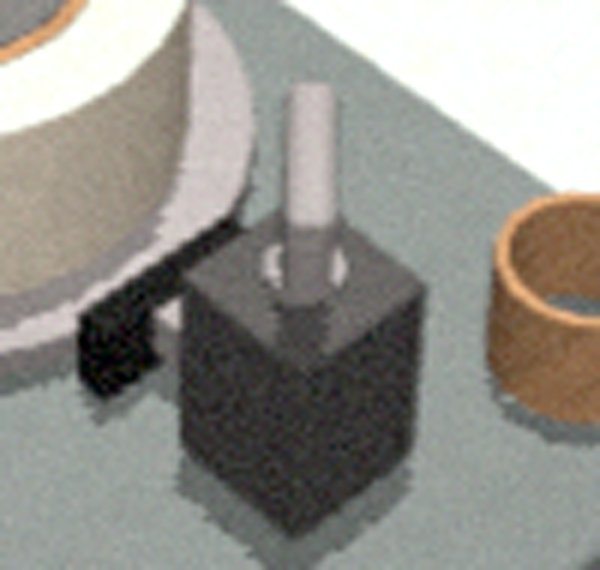

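```bash
cat >> h.py <<'E'
def paddle(a,K,T,roi,thr,tag=None):
    x0,x1,y0,y1=roi
    s=6; c=cv2.resize(a[y0:y1,x0:x1],None,fx=s,fy=s,interpolation=cv2.INTER_CUBIC)
    c=cv2.GaussianBlur(c,(0,0),3)
    m=((c[:,:,0].astype(int)>thr)&(c[:,:,0].astype(int)-c[:,:,1]>-2)).astype(np.uint8)
    n,l,st,ce=cv2.connectedComponentsWithStats(m)
    out=[]
    for i in range(1,n):
        if st[i,4]<400: continue
        ct=cv2.findContours((l==i).astype(np.uint8),0,2)[0][0]
        (cx,cy),(w,h),an=cv2.minAreaRect(ct)
        ys,xs=np.nonzero(l==i); P=np.c_[xs,ys].astype(np.float32)
        mu=P.mean(0); ev=np.linalg.svd(P-mu,full_matrices=False)[2][0] if len(P)<20000 else None
        out.append(((cx,cy),sorted((w,h)),mu,ev))
    if tag: cv2.imwrite(tag,np.hstack([c[:,:,::-1],cv2.merge([m*255]*3)]))
    f=lambda q:np.array([(q[0]+.5)/s-.5+x0,(q[1]+.5)/s-.5+y0])
    r=[]
    for ctr,wh,mu,ev in out:
        A,B=onz(f(mu-ev*20),.098,K,T),onz(f(mu+ev*20),.098,K,T)
        C=onz(f(ctr),.098,K,T); M=onz(f(mu),.098,K,T)
        r.append((C,M,np.degrees(np.arctan2((B-A)[1],(B-A)[0]))%180,wh))
    return r
E
python3 - <<'E'
from h import *
from scipy.spatial.transform import Rotation as R
a,K,T=load("top0.npz")
c=a[285:345,245:325]; print(a[327,277],a[320,272],a[333,268],a[310,281])
for thr in (105,115,125): print(thr,*paddle(a,K,T,(260,292,313,340),thr,f"pics/m{thr}.png"),sep="\n")
print(R.from_rotvec([-1.31552662,1.02511168,-1.02244976]).as_matrix())
E
```

```text
[100  96  97] [57 55 55] [97 92 93] [102  98 104]
105
115
125
[[ 2.46280607e-01 -5.67014030e-04  9.69198401e-01]
 [-9.69196599e-01  1.87096870e-03  2.46281244e-01]
 [-1.95298479e-03 -9.99998089e-01 -8.87647620e-05]]
```

```bash
python3 - <<'E'
from h import *
a,K,T=load("top0.npz")
for thr in (78,84,90): print(thr,*paddle(a,K,T,(262,291,316,339),thr,f"pics/m{thr}.png"),sep="\n")
# guide
for thr in (84,): print(thr,*paddle(a,K,T,(288,314,150,176),thr,f"pics/g{thr}.png"),sep="\n")
E
```

```text
78
(array([0.45294648, 0.08267648, 0.098     ]), array([0.45356789, 0.08299357, 0.098     ]), np.float64(125.29567661184464), [43.94160842895508, 161.81671142578125])
84
(array([0.45293624, 0.08267123, 0.098     ]), array([0.45364254, 0.082954  , 0.098     ]), np.float64(125.24666381111122), [35.79999923706055, 156.8000030517578])
90
(array([0.45328769, 0.08290292, 0.098     ]), array([0.45373703, 0.08293634, 0.098     ]), np.float64(125.52968918906349), [25.799997329711914, 150.5999755859375])
84
(array([0.69066982, 0.04568123, 0.098     ]), array([0.69074366, 0.04560941, 0.098     ]), np.float64(126.9178477901809), [28.46047019958496, 151.8182373046875])
```

View pics/m84.png

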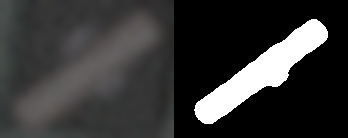

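Brake paddle is centred near (0.453, 0.083) and lies at 125.3°. The guide paddle is 240 mm away, which matches the plate geometry. I'll go around the base, since the straight line passes inside the minimum reach.

Emit:
drive_tool(
  increments="-31 0 45 0 120; -31 0 45 0 120; -31 0 45 0 120; -31 0 45 0 120; -31 0 45 0 120; -31 0 45 0 120; -31 0 45 0 120; -31 0 45 0 120; 0 0 0 -10 120; 0 0 0 -10 120; 0 0 0 -10 120; 0 0 0 -10 120; 0 0 0 -10 120; 0 0 0 -10 120; 0 0 0 -10 120; 0 0 0 -10 120; 0 0 0 -10 120; 0 0 0 -10 120; 0 0 0 -10 120",
  squeeze=40,
)

```text
time: 2.48
position: [0.4475, -0.3008, 0.2221]
tool_rot: [-1.518, -0.472, 0.473]
ft_force: [0.3, -0.3, 0.2]
grip_width: 0.526
```

```bash
cat > st.py <<'E'
from bench import ctrl
import numpy as np,sys
from scipy.spatial.transform import Rotation as R
s=ctrl.get_state(); M=R.from_rotvec(s["tool_rot"]).as_matrix()
print("t",s["time"],"p",s["position"].round(4),"xang",np.degrees(np.arctan2(M[1,0],M[0,0])).round(2),"F",s["ft_force"].round(2),"T",s["torque"].round(3),"w",s["grip_width"]); print("y",M[:,1].round(4),"q",s["joint_positions"].round(2))
tgt=np.array([.4530,.0827,.072]); print("tool delta mm",(M.T@(tgt-s["position"])*1000).round(1))
E
python3 st.py
```

```text
t 2.475 p [ 0.4475 -0.3008  0.2221] xang 34.58 F [ 0.25 -0.29  0.23] T [ 0.023 -0.125  0.012] w 0.5261801002450308
y [-8.e-04  5.e-04 -1.e+00] q [ 0.99  0.11 -0.48  1.71  0.05  1.33  1.1 ]
tool delta mm [222.3 150.2 312.5]
```

Emit:
drive_tool(
  increments="27.5 0 39 -1 120; 27.5 0 39 0 120; 27.5 0 39 0 120; 27.5 0 39 0 120; 27.5 0 39 0 120; 27.5 0 39 0 120; 27.5 0 39 0 120; 27.5 0 39 0 120; 0 30 0 0 120; 0 30 0 0 120; 0 0 0 0 120; 0 0 0 0 120",
)

```text
time: 3.98
position: [0.4487, 0.0808, 0.1634]
tool_rot: [-1.517, -0.482, 0.481]
ft_force: [0.1, -0.5, 0.2]
grip_width: 0.528
```

```bash
python3 st.py; python3 - <<'E'
from bench import get_image
import numpy as np,cv2
for n in ("side","top"):
    d=get_image(n); np.savez(f"{n}1.npz",**{k:d[k] for k in("img","mtx","camera_from_world")})
    cv2.imwrite(f"pics/{n}1.png",d["img"][:,:,::-1])
E
```

```text
t 3.975 p [0.4487 0.0808 0.1634] xang 35.24 F [ 0.11 -0.48  0.25] T [ 0.018 -0.139  0.015] w 0.5282208429811418
y [ 8.e-04  1.e-04 -1.e+00] q [ 0.68 -0.04 -0.89  1.96 -0.03  1.2   0.42]
tool delta mm [ 4.5 91.4 -0.9]
```

View pics/side1.png

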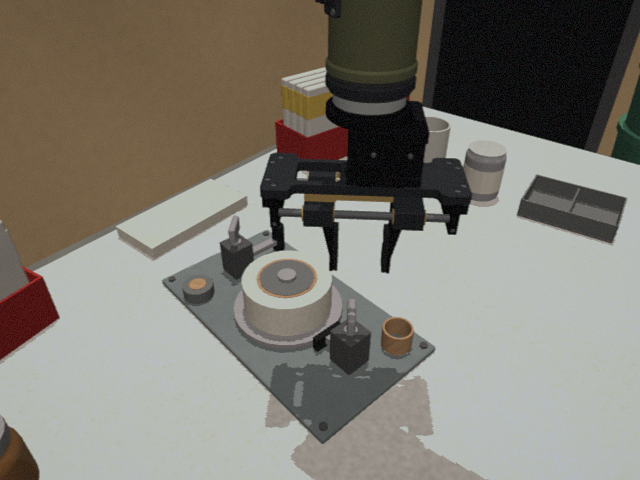

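View pics/top1.png

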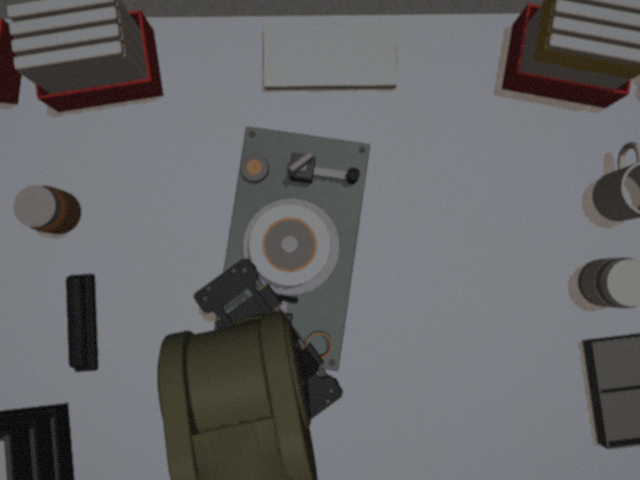

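```bash
python3 - <<'E'
from h import *
a,K,T=load("side1.npz")
print("tcp",proj([.4487,.0808,.1634],K,T),"paddle top/bot",proj([.453,.0827,.098],K,T),proj([.453,.0827,.074],K,T))
u=np.array([np.cos(np.radians(125.3)),np.sin(np.radians(125.3)),0])*.02
for s in(1,-1): print(proj(np.array([.453,.0827,.098])+s*u,K,T))
cv2.imwrite("pics/s1z.png",cv2.resize(a[200:360,300:420],None,fx=5,fy=5-1.5,interpolation=cv2.INTER_CUBIC)[:,:,::-1])
E
```

```text
tcp [359.1397803  264.45783323] paddle top/bot [352.46137327 307.95107693] [351.65849103 322.75254392]
[352.26694473 320.37473592]
[352.64534728 296.19544455]
```

View pics/s1z.png

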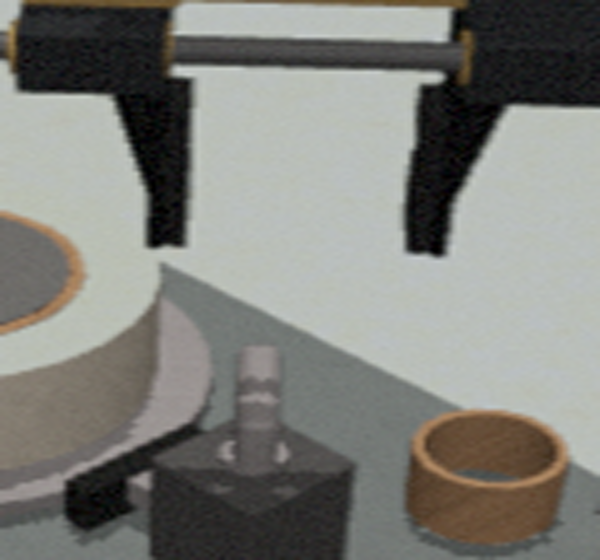

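Side view confirms it: the paddle at column 351.8 is within 0.6 px of the prediction, and the fingertips straddle it at columns 333 and 385. Descending and closing.

Emit:
drive_tool(
  increments="4.5 0 -1 0 120; 0 30 0 0 120; 0 30 0 0 120; 0 20 0 0 120; 0 10 0 0 120; 0 0 0 0 120; 0 0 0 0 120; 0 0 0 0 255; 0 0 0 0 255; 0 0 0 0 255; 0 0 0 0 255; 0 0 0 0 255; 0 0 0 0 255",
  squeeze=25,
)

```text
time: 5.7
position: [0.4536, 0.0833, 0.0728]
tool_rot: [-1.516, -0.484, 0.48]
ft_force: [4.2, 3.0, -4.1]
grip_width: 0.111
```

```bash
python3 st.py
```

```text
t 5.7 p [0.4536 0.0833 0.0728] xang 35.27 F [ 4.21  3.   -4.11] T [ 0.582 -1.08   0.019] w 0.11082206657143884
y [ 0.0025  0.0013 -1.    ] q [ 0.64  0.12 -0.91  2.05  0.11  1.01  0.29]
tool delta mm [-0.8  0.8 -0.1]
```

Gripped: the opening is about 9.6 mm, with a 5 N side load. I'll shift 1 mm to relieve it, then tighten in steps. Positive yaw is clockwise seen from above.

Emit:
drive_tool(
  increments="1 0 0 0 255; 0 0 0 0 255; 0 0 0 5 255; 0 0 0 5 255; 0 0 0 5 255; 0 0 0 5 255; 0 0 0 0 255; 0 0 0 0 255",
)

```text
time: 6.7
position: [0.4537, 0.0833, 0.0727]
tool_rot: [-1.56, -0.211, 0.209]
ft_force: [3.8, 1.3, -0.8]
grip_width: 0.117
```

```bash
python3 st.py
```

```text
t 6.7 p [0.4537 0.0833 0.0727] xang 15.33 F [ 3.85  1.26 -0.81] T [ 0.485 -0.871 -0.054] w 0.1172753167892438
y [ 6.e-04  2.e-04 -1.e+00] q [ 0.6   0.12 -0.87  2.05  0.11  1.01 -0.06]
tool delta mm [-0.8  0.7 -0.4]
```

```bash
cat > look.py <<'E'
import sys
from bench import get_image
from h import *
d=get_image("side"); n=sys.argv[1]; b=d["img"]
np.savez(f"{n}.npz",**{k:d[k] for k in("img","mtx","camera_from_world")})
cv2.imwrite(f"pics/{n}.png",cv2.convertScaleAbs(cv2.resize(b[270:380,300:420],None,fx=6,fy=5,interpolation=cv2.INTER_CUBIC),alpha=1.6)[:,:,::-1])
E
python3 look.py s2
```

```text
(no output)
```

View pics/s2.png

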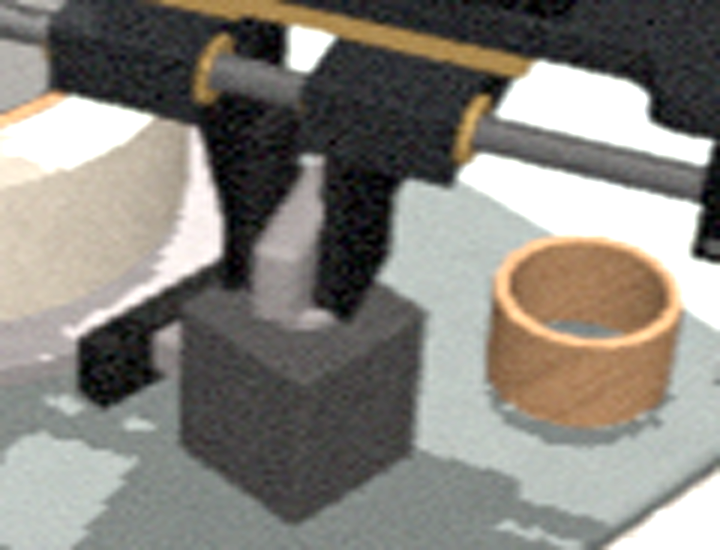

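The paddle has turned with the fingers. It's firmly between the pads, with its near end at about (285,285) in the crop. I'll continue more slowly towards the stop, expected somewhere between 34° and 63°.

Emit:
drive_tool(
  increments="0 0 0 5 255; 0 0 0 5 255; 0 0 0 0 255; 0 0 0 0 255",
)

```text
time: 7.25
position: [0.4537, 0.0833, 0.0727]
tool_rot: [-1.569, -0.074, 0.073]
ft_force: [3.3, 3.4, 0.1]
grip_width: 0.114
```

```bash
python3 st.py
```

```text
t 7.25 p [0.4537 0.0833 0.0727] xang 5.35 F [3.29 3.38 0.11] T [ 0.53  -0.947 -0.055] w 0.1135354660513997
y [ 8.e-04  2.e-04 -1.e+00] q [ 0.59  0.12 -0.86  2.05  0.11  1.01 -0.23]
tool delta mm [-0.8  0.7 -0.5]
```

Emit:
drive_tool(
  increments="0 0 0 2 255; 0 0 0 2 255; 0 0 0 0 255; 0 0 0 0 255",
)

```text
time: 7.75
position: [0.4537, 0.0833, 0.0727]
tool_rot: [-1.571, -0.017, 0.016]
ft_force: [4.4, 2.9, 0.6]
grip_width: 0.108
```

```bash
python3 st.py
```

```text
t 7.75 p [0.4537 0.0833 0.0727] xang 1.2 F [4.4  2.92 0.64] T [ 0.577 -1.066 -0.026] w 0.10788116161713485
y [ 8.e-04  2.e-04 -1.e+00] q [ 0.58  0.12 -0.85  2.05  0.1   1.01 -0.3 ]
tool delta mm [-0.7  0.7 -0.6]
```

Emit:
drive_tool(
  increments="0 0 0 2 255; 0 0 0 2 255; 0 0 0 0 255; 0 0 0 0 255",
)

```text
time: 8.25
position: [0.4537, 0.0833, 0.0727]
tool_rot: [-1.57, 0.038, -0.039]
ft_force: [4.5, 3.4, -0.2]
grip_width: 0.112
```

```bash
python3 st.py
```

```text
t 8.25 p [0.4537 0.0833 0.0727] xang -2.8 F [ 4.54  3.42 -0.19] T [ 0.61  -1.066  0.016] w 0.11176077650167868
y [ 7.e-04  2.e-04 -1.e+00] q [ 0.58  0.12 -0.85  2.05  0.1   1.01 -0.37]
tool delta mm [-0.7  0.7 -0.6]
```

Emit:
drive_tool(
  increments="0 0 0 2 255; 0 0 0 2 255; 0 0 0 0 255; 0 0 0 0 255",
)

```text
time: 8.75
position: [0.4537, 0.0833, 0.0727]
tool_rot: [-1.569, 0.093, -0.094]
ft_force: [4.5, 2.0, 0.1]
grip_width: 0.11
```

```bash
python3 st.py
```

```text
t 8.75 p [0.4537 0.0833 0.0727] xang -6.81 F [4.54 2.02 0.14] T [ 0.606 -1.097 -0.091] w 0.11027319354359659
y [ 8.e-04  2.e-04 -1.e+00] q [ 0.57  0.12 -0.84  2.05  0.1   1.01 -0.44]
tool delta mm [-0.6  0.7 -0.6]
```

Emit:
drive_tool(
  increments="0 0 0 2 255; 0 0 0 2 255; 0 0 0 0 255; 0 0 0 0 255",
)

```text
time: 9.25
position: [0.4537, 0.0833, 0.0727]
tool_rot: [-1.566, 0.146, -0.148]
ft_force: [4.6, 2.4, -0.1]
grip_width: 0.115
```

```bash
python3 st.py
```

```text
t 9.25 p [0.4537 0.0833 0.0727] xang -10.71 F [ 4.63  2.44 -0.06] T [ 0.542 -1.084  0.41 ] w 0.11515981763322088
y [ 1.e-03 -3.e-04 -1.e+00] q [ 0.57  0.12 -0.83  2.05  0.1   1.01 -0.51]
tool delta mm [-0.6  0.7 -0.7]
```

Emit:
drive_tool(
  increments="0 0 0 2 255; 0 0 0 2 255; 0 0 0 0 255; 0 0 0 0 255",
)

```text
time: 9.75
position: [0.4537, 0.0832, 0.0727]
tool_rot: [-1.562, 0.201, -0.203]
ft_force: [4.3, 1.9, 0.2]
grip_width: 0.128
```

```bash
python3 st.py
```

```text
t 9.75 p [0.4537 0.0832 0.0727] xang -14.73 F [4.33 1.94 0.16] T [ 0.526 -1.082  0.529] w 0.12794990766426867
y [ 9.e-04 -3.e-04 -1.e+00] q [ 0.56  0.11 -0.83  2.05  0.1   1.01 -0.57]
tool delta mm [-0.6  0.7 -0.7]
```

Stop found: torque jumped to +0.4 N m around −10°, and by −14.7° the pads were cocking on the paddle because the opening grew. I'll step back to pin down the exact stop angle.

Emit:
drive_tool(
  increments="0 0 0 -3 255; 0 0 0 0 255; 0 0 0 0 255",
)

```text
time: 10.12
position: [0.4537, 0.0832, 0.0727]
tool_rot: [-1.565, 0.161, -0.162]
ft_force: [4.1, 2.4, 0.5]
grip_width: 0.119
```

```bash
python3 st.py
```

```text
t 10.125 p [0.4537 0.0832 0.0727] xang -11.79 F [4.14 2.36 0.46] T [ 0.518 -1.148  0.32 ] w 0.11898709941075356
y [ 8.e-04  0.e+00 -1.e+00] q [ 0.56  0.12 -0.83  2.05  0.1   1.01 -0.52]
tool delta mm [-0.6  0.7 -0.7]
```

Emit:
drive_tool(
  increments="0 0 0 -1 255; 0 0 0 0 255; 0 0 0 0 255",
)

```text
time: 10.5
position: [0.4537, 0.0832, 0.0727]
tool_rot: [-1.566, 0.147, -0.149]
ft_force: [4.7, 2.7, 0.7]
grip_width: 0.117
```

```bash
python3 st.py
```

```text
t 10.5 p [0.4537 0.0832 0.0727] xang -10.8 F [4.66 2.72 0.71] T [ 0.472 -1.096  0.151] w 0.11720541778583922
y [ 8.e-04 -0.e+00 -1.e+00] q [ 0.57  0.12 -0.83  2.05  0.1   1.01 -0.51]
tool delta mm [-0.6  0.7 -0.6]
```

Emit:
drive_tool(
  increments="0 0 0 -0.5 255; 0 0 0 0 255; 0 0 0 0 255",
)

```text
time: 10.88
position: [0.4537, 0.0831, 0.0727]
tool_rot: [-1.566, 0.141, -0.142]
ft_force: [4.1, 2.2, 0.2]
grip_width: 0.118
```

```bash
python3 st.py
```

```text
t 10.875 p [0.4537 0.0831 0.0727] xang -10.3 F [4.06 2.23 0.17] T [ 0.424 -1.137  0.165] w 0.11750164894908972
y [ 8.e-04 -0.e+00 -1.e+00] q [ 0.57  0.12 -0.83  2.05  0.1   1.01 -0.5 ]
tool delta mm [-0.6  0.7 -0.6]
```

Emit:
drive_tool(
  increments="0 0 0 -0.5 255; 0 0 0 0 255; 0 0 0 0 255",
)

```text
time: 11.25
position: [0.4537, 0.0831, 0.0727]
tool_rot: [-1.567, 0.134, -0.135]
ft_force: [4.7, 2.1, 0.7]
grip_width: 0.116
```

```bash
python3 st.py
```

```text
t 11.25 p [0.4537 0.0831 0.0727] xang -9.8 F [4.73 2.15 0.67] T [ 0.417 -1.107  0.186] w 0.1155618698899414
y [ 7.e-04 -1.e-04 -1.e+00] q [ 0.57  0.12 -0.83  2.05  0.1   1.01 -0.49]
tool delta mm [-0.6  0.7 -0.5]
```

Emit:
drive_tool(
  increments="0 0 0 -0.5 255; 0 0 0 0 255; 0 0 0 0 255",
)

```text
time: 11.62
position: [0.4537, 0.083, 0.0727]
tool_rot: [-1.567, 0.127, -0.128]
ft_force: [5.3, 1.1, 1.2]
grip_width: 0.113
```

```bash
python3 st.py
```

```text
t 11.625 p [0.4537 0.083  0.0727] xang -9.31 F [5.28 1.1  1.2 ] T [ 0.414 -1.218 -0.031] w 0.11282152294635422
y [ 7.e-04 -0.e+00 -1.e+00] q [ 0.57  0.12 -0.84  2.05  0.1   1.01 -0.48]
tool delta mm [-0.7  0.7 -0.4]
```

Emit:
drive_tool(
  increments="0 0 0 -0.5 255; 0 0 0 0 255; 0 0 0 0 255",
)

```text
time: 12.0
position: [0.4537, 0.083, 0.0727]
tool_rot: [-1.567, 0.12, -0.121]
ft_force: [4.8, 1.9, 0.2]
grip_width: 0.114
```

```bash
python3 st.py
```

```text
t 12.0 p [0.4537 0.083  0.0727] xang -8.82 F [4.76 1.92 0.24] T [ 0.398 -1.159 -0.05 ] w 0.1142538251572785
y [ 7.e-04 -0.e+00 -1.e+00] q [ 0.57  0.12 -0.84  2.05  0.1   1.01 -0.47]
tool delta mm [-0.7  0.7 -0.4]
```

Emit:
drive_tool(
  increments="0 0 0 -0.5 255; 0 0 0 0 255; 0 0 0 0 255",
)

```text
time: 12.38
position: [0.4537, 0.083, 0.0727]
tool_rot: [-1.568, 0.114, -0.115]
ft_force: [4.4, 2.1, 1.4]
grip_width: 0.11
```

```bash
python3 st.py
```

```text
t 12.375 p [0.4537 0.083  0.0727] xang -8.32 F [4.41 2.09 1.39] T [ 0.416 -1.13  -0.05 ] w 0.11026893716238043
y [ 6.e-04 -0.e+00 -1.e+00] q [ 0.57  0.12 -0.84  2.05  0.1   1.01 -0.46]
tool delta mm [-0.6  0.7 -0.4]
```

Emit:
drive_tool(
  increments="0 0 0 -0.5 255; 0 0 0 0 255; 0 0 0 0 255",
)

```text
time: 12.75
position: [0.4537, 0.083, 0.0727]
tool_rot: [-1.568, 0.107, -0.108]
ft_force: [5.5, 1.8, 1.2]
grip_width: 0.114
```

```bash
python3 st.py; python3 look.py s3
```

```text
t 12.75 p [0.4537 0.083  0.0727] xang -7.82 F [5.46 1.84 1.21] T [ 0.408 -1.166 -0.03 ] w 0.11438351340402379
y [ 7.e-04  0.e+00 -1.e+00] q [ 0.57  0.12 -0.84  2.05  0.1   1.01 -0.45]
tool delta mm [-0.7  0.7 -0.4]
```

View pics/s3.png

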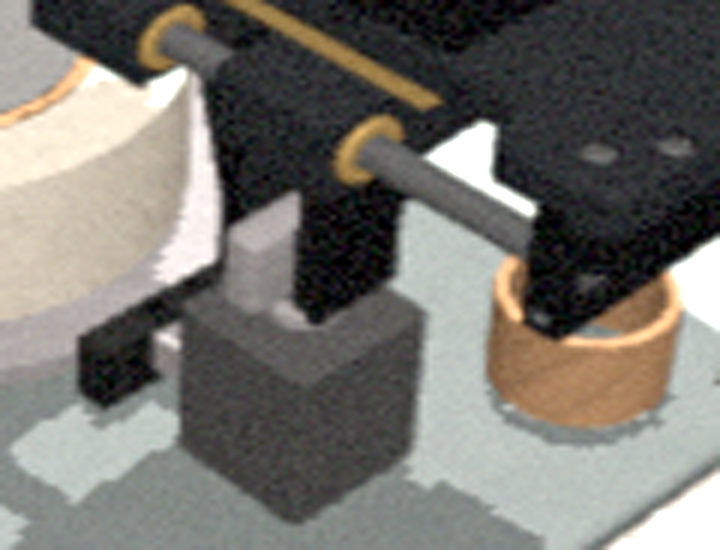

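The pads came back flat near −9.5°, and the picture still shows a sound grip. One confirming approach with a firmer squeeze, so the pads don't cock.

Emit:
drive_tool(
  increments="0 0 0 0 255; 0 0 0 0 255; 0 0 0 0.5 255; 0 0 0 0 255; 0 0 0 0 255",
  squeeze=50,
)

```text
time: 13.42
position: [0.4537, 0.083, 0.0727]
tool_rot: [-1.568, 0.113, -0.114]
ft_force: [4.3, 2.7, 0.6]
grip_width: 0.112
```

```bash
python3 st.py|head -1
```

```text
t 13.425 p [0.4537 0.083  0.0727] xang -8.3 F [4.27 2.68 0.59] T [ 0.413 -1.165  0.074] w 0.11156072936935675
```

Emit:
drive_tool(
  increments="0 0 0 0.5 255; 0 0 0 0 255; 0 0 0 0 255",
)

```text
time: 13.8
position: [0.4537, 0.083, 0.0727]
tool_rot: [-1.567, 0.12, -0.121]
ft_force: [4.9, 2.1, 0.5]
grip_width: 0.114
```

```bash
python3 st.py|head -1
```

```text
t 13.8 p [0.4537 0.083  0.0727] xang -8.81 F [4.95 2.12 0.46] T [ 0.385 -1.114  0.037] w 0.11416715656843687
```

Emit:
drive_tool(
  increments="0 0 0 0.5 255; 0 0 0 0 255; 0 0 0 0 255",
)

```text
time: 14.18
position: [0.4537, 0.083, 0.0727]
tool_rot: [-1.567, 0.127, -0.128]
ft_force: [4.5, 1.8, 0.2]
grip_width: 0.107
```

```bash
python3 st.py|head -1
```

```text
t 14.175 p [0.4537 0.083  0.0727] xang -9.3 F [4.46 1.81 0.2 ] T [ 0.363 -1.118  0.031] w 0.10741938942625699
```

Emit:
drive_tool(
  increments="0 0 0 0.5 255; 0 0 0 0 255; 0 0 0 0 255",
)

```text
time: 14.55
position: [0.4537, 0.083, 0.0727]
tool_rot: [-1.567, 0.133, -0.134]
ft_force: [4.8, 1.7, 1.4]
grip_width: 0.11
```

```bash
python3 st.py|head -1
```

```text
t 14.55 p [0.4537 0.083  0.0727] xang -9.76 F [4.75 1.7  1.41] T [ 0.404 -1.158  0.253] w 0.11003162015531824
```

Emit:
drive_tool(
  increments="0 0 0 0.5 255; 0 0 0 0 255; 0 0 0 0 255",
)

```text
time: 14.92
position: [0.4537, 0.083, 0.0727]
tool_rot: [-1.567, 0.139, -0.141]
ft_force: [5.1, 1.7, 1.4]
grip_width: 0.113
```

```bash
python3 st.py|head -1
```

```text
t 14.925 p [0.4537 0.083  0.0727] xang -10.22 F [5.13 1.69 1.44] T [ 0.376 -1.152  0.383] w 0.11315288896609967
```

Emit:
drive_tool(
  increments="0 0 0 0.5 255; 0 0 0 0 255; 0 0 0 0 255",
)

```text
time: 15.3
position: [0.4537, 0.083, 0.0727]
tool_rot: [-1.566, 0.146, -0.147]
ft_force: [5.1, 1.4, 1.4]
grip_width: 0.108
```

```bash
python3 st.py|head -1
```

```text
t 15.3 p [0.4537 0.083  0.0727] xang -10.7 F [5.1  1.44 1.36] T [ 0.375 -1.164  0.517] w 0.10847286616227558
```

The stop is at about −9.3° (torque kink between −9.3° and −9.8°, 0.52 N m at −10.7°). Backing off so the pads end at about +36°.

Emit:
drive_tool(
  increments="0 0 0 -5.2 255; 0 0 0 -5.2 255; 0 0 0 -5.2 255; 0 0 0 -5.2 255; 0 0 0 -5.2 255; 0 0 0 -5.2 255; 0 0 0 -5.2 255; 0 0 0 -5.2 255; 0 0 0 -5.2 255; 0 0 0 0 255; 0 0 0 0 255; 0 0 0 0 255",
)

```text
time: 16.8
position: [0.4538, 0.083, 0.0727]
tool_rot: [-1.515, -0.493, 0.491]
ft_force: [6.0, 1.3, 0.3]
grip_width: 0.112
```

```bash
python3 st.py
```

```text
t 16.8 p [0.4538 0.083  0.0727] xang 36.0 F [6.05 1.31 0.31] T [ 0.528 -1.292  0.013] w 0.11239399659639232
y [ 9.e-04 -0.e+00 -1.e+00] q [ 0.63  0.13 -0.91  2.05  0.12  1.01  0.3 ]
tool delta mm [-0.8  0.7  0.2]
```

Emit:
drive_tool(
  increments="1 0 -0.5 0 255; 0 0 0 0 255; 0 0 0 0 255",
)

```text
time: 17.18
position: [0.4538, 0.0831, 0.0727]
tool_rot: [-1.514, -0.491, 0.494]
ft_force: [0.9, 1.6, 5.8]
grip_width: 0.11
```

```bash
python3 st.py; python3 look.py s4
```

```text
t 17.175 p [0.4538 0.0831 0.0727] xang 36.02 F [0.92 1.6  5.75] T [ 0.313 -0.474  0.032] w 0.11016199751020127
y [-1.6e-03 -8.0e-04 -1.0e+00] q [ 0.63  0.13 -0.91  2.05  0.12  1.02  0.3 ]
tool delta mm [-0.9  0.7  0.2]
```

Side load is nearly gone and the pads are at 36.0°. Releasing and lifting clear, straight up.

Emit:
drive_tool(
  increments="0 0 0 0 130; 0 0 0 0 130; 0 0 0 0 130; 0 0 0 0 130; 0 -10 0 0 130; 0 -30 0 0 130; 0 -40 0 0 130; 0 -50 0 0 130; 0 -20 0 0 130; 0 0 0 0 130",
)

```text
time: 18.48
position: [0.4556, 0.0835, 0.2245]
tool_rot: [-1.516, -0.496, 0.49]
ft_force: [-0.5, 0.9, -0.6]
grip_width: 0.49
```

```bash
python3 st.py; python3 look.py s5
```

```text
t 18.475 p [0.4556 0.0835 0.2245] xang 36.06 F [-0.47  0.94 -0.58] T [ 0.028 -0.079  0.009] w 0.49024799556166454
y [ 0.004 -0.001 -1.   ] q [ 0.71 -0.08 -0.89  1.87 -0.06  1.32  0.46]
tool delta mm [ -3.  152.5   1.3]
```

View pics/s5.png

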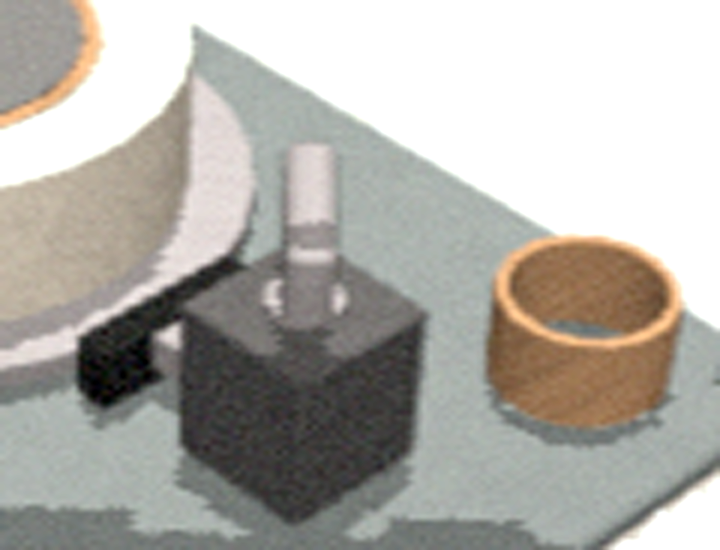

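The paddle stands free, nearly edge-on as at the start, which fits (36° now against 35.3° then). I'll move the arm aside for a top-view check.

Emit:
drive_tool(
  increments="-29 0 -40 0 130; -29 0 -40 0 130; -29 0 -40 0 130; -29 0 -40 0 130; -29 0 -40 0 130; -29 0 -40 0 130; 0 0 0 0 130; 0 0 0 0 130",
)

```text
time: 19.52
position: [0.4545, -0.2119, 0.2211]
tool_rot: [-1.511, -0.492, 0.494]
ft_force: [0.1, -0.3, 0.1]
grip_width: 0.493
```

```bash
python3 - <<'E'
from bench import get_image
from h import *
d=get_image("top");a,K,T=d["img"],d["mtx"],d["camera_from_world"]
cv2.imwrite("pics/top5.png",a[:,:,::-1])
for thr in (78,84,90):
  print(thr,[(r[0][:2].round(4),r[2].round(1)) for r in paddle(a,K,T,(262,291,316,339),thr,"pics/m5.png")],[(r[0][:2].round(4),r[2].round(1)) for r in paddle(a,K,T,(288,314,150,176),thr)])
E
```

```text
78 [(array([0.4537, 0.0838]), np.float64(127.2))] [(array([0.6911, 0.0453]), np.float64(128.7)), (array([0.6799, 0.0414]), np.float64(131.6))]
84 [(array([0.4529, 0.0828]), np.float64(126.2))] [(array([0.6907, 0.0457]), np.float64(127.3))]
90 [(array([0.4531, 0.0829]), np.float64(126.0))] [(array([0.6906, 0.0457]), np.float64(126.9))]
```

View pics/top5.png

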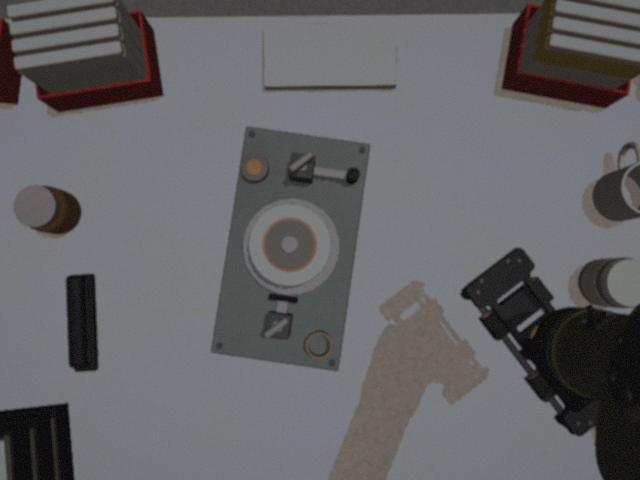

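The top view shows the brake paddle at about 126.1°, so it stayed where the pads left it (36.0° + 90°). The guide paddle is unchanged at 126.9°, and the arm is clear at around column 550. Handing in.

```bash
python3 -c "
from bench import workorder
print(workorder.close_job())"
```

```text
the job is handed in; nothing more can be done
None
```

I turned the brake thumbscrew clockwise until it bottomed, backed it off 45°, let go, and moved the arm well clear. The job was handed in at about 19.6 s.

- **Bottoming:** the screw met a firm stop after about 45° of turning. I confirmed the stop on a second approach, with the moment about vertical reaching about 0.5 N m. I put the stop at a pad angle of −9.3°, good to roughly ±0.5°.
- **Back-off:** the pads ended at +36.0°, so the back-off is about 45.3°. The top camera then put the free paddle at about 126.1° along its length, against an expected 126.0°. The lowest of the three mask thresholds read 127.2°, about 1° high.
- **Guide thumbscrew:** it measured 126.9° before and 126.9–127.3° after on matching masks, so it did not move. The lowest threshold read 128.7° there, and that mask also picked up a second patch.
- **Things that went slightly off:**
  - On the first approach I turned a few degrees past the stop, and the pads tilted on the paddle. I backed off and re-measured with a firmer grip.
  - A side load of about 5–6 N on the gripper lasted through the turning. I relieved it before letting go, which left about 6 N of vertical load.

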